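# Index the magnifier over the board

### The job

On the inspection jig, first slide the board carrier along its track until it clicks into the station detent. Then pull up the lock plunger's knob on the magnifier's sliding section, slide the section one hole along the ladder bar so that the lens comes over the board, and let the pin drop fully into that hole. Finish while still gripping the knob with the pin fully in, and leave the other things on the bench where they are.

Things in the scene. Friction and masses are not known exactly. Their poses are not given: they have to be found in the camera images.
- jig: Fixed jig, dark grey base plate 250 x 420 mm, 12 mm thick, its centre 10 mm to +x of the origin; origin on the bench, z up. Along jig y run a steel track (x = -50 mm, 36 mm wide, top at z = 24 mm) and the ladder bar (x = 85 mm, 30 mm wide, z = 82 to 94 mm, end posts at y = -175 and 200 mm) with holes 11 mm long at y = 160, 80, 0 and -80 mm.
- carrier (a joint): Board carrier: m slid along the jig's +y. Starts at 0 to 0.055; 0.110 = in the station detent; stop at 0.135. About 2 N slides it; about 7 N takes it in or out of the detent: a ridge resists from about 10 mm before the station, then it drops in. Black deck 75 x 180 mm, top at z = 33 mm, with a green circuit board; tab at its -y end.
- tab_top (a point): Centre of the top of the carrier's push tab: upright aluminium block, 30 mm along jig x, 14 mm along jig y, rising 46 mm above the deck to z = 79 mm, 80 mm to -y of the carrier's centre. Nothing higher than the deck lies within 40 mm of it along y.
- station (a point): Fixed point at the height of the deck's top where the carrier's centre stands when it is in the detent (x = -50, y = 0, z = 33 mm in the jig).
- section (a joint): Black sliding section (44 x 40 mm, top at z = 104 mm) on the ladder bar, with the plunger on top and an arm to a round magnifier (79 mm across, z = 96 to 106 mm) over the track: m slid along the jig's -y. 0 = first hole (start), 0.080 = next hole, lens over the station. The pin locks it with about 1.5 mm play; pin out, about 3 N slides it.
- plunger (a joint): Lock plunger: m its knob is pulled up. 0 = pin fully in a hole, 9 mm deep; above 0.009 = pin clear of the bar; 0.016 = stop. A spring pulls it down with 4 N at 0 and 8 N at 0.014. Between holes the released pin rides on the bar at about 0.009 and drops in over a hole.
- knob_top (a point): Centre of the top of the plunger's knob, a black upright cylinder 26 mm in diameter and 22 mm tall, its top at z = 146 mm with the pin in; below it, from z = 119 mm down to the section, is a barrel 18 mm in diameter. The knob moves with section and plunger.
- next_hole (a point): Centre of the mouth of the hole to be reached, in the ladder bar's top (x = 85, y = 0, z = 94 mm in the jig). The knob's axis stands over it at the end.
- spool: Bystander: small spool of wire, 48 mm across, 36 mm tall, standing on the bench; origin under its centre.
- flux_jar: Bystander: small amber jar with a white lid, 44 mm across, 45 mm tall; origin under its centre.
- screwdriver: Bystander: grey-handled screwdriver, 150 mm long, lying on the bench on the robot's side of the jig.

How it is judged:
By the outcome, as a careful person would: the job done as asked, in the order asked, and still so for the second after the job is handed in, while the arm keeps its last pose, push and grip.
It also fails if it takes over 50 s, if anything falls off the work surface, if the arm or the gripper's body presses on something with over 40 N, if the wrist force passes 120 N, or if a joint passes its speed limit or range.

### The arm

A 6-joint arm with a two-finger parallel gripper is mounted at the origin on the work surface. World frame = base frame: x ahead of the robot, y to its left, z up, the work surface at z = 0. Lengths are in mm, angles in rad, forces in N, time in s.
With the tool pointing down it reaches from about 400 to 925 mm from the base axis. Payload 3.4 kg.
Tool frame: the origin (TCP) lies at the very end of the fingers, on their centre line; the grasp point (between the pads) lies 19 mm behind it; y points along the fingers, x is the direction in which the jaws open and shut, and the axes are right-handed (so a half turn about y gives the same grasp; the last joint's range is limited). The gripper opens to 85 mm and grips with 20 to 120 N. Pads are 22 mm wide; open, the fingers measure 114 mm over their backs; the gripper's body (76 mm by 85 mm) begins 54 mm behind the grasp point. The pads swing forward as they close: fully open they stand 13 mm farther back than shut.
Start: joints at [1.044, 0.307, 1.506, -0, 1.328, -0.073], TCP at [252.094, 516.798, 231.305] pointing down, gripper open.
Joint ranges: [-3.12, 3.12], [-1.05, 2.28], [0.14, 2.33], [-1.42, 4.57], [0.1, 2.73], [-2.68, 2.68]. Speed limits (rad/s): [2.57, 2.57, 3.14, 3.14, 3.14, 3.14].

### API

Orientations are given as a unit quaternion [x, y, z, w].
In Python, from rig import robot gives the robot as it stands.
- The arm moves only by the shell command python3 -m crank 'ROWS' [OPENING] [FORCE]. ROWS is a JSON object of lists of equal length, an entry for each row: "offset": the shift along the tool's x, y, z in m, a list of three; "delta_rot": the turn, a rotation vector about the tool's x, y, z in degrees, a list of three. In form: {"offset": [[x, y, z], ...], "delta_rot": [[wx, wy, wz], ...]}. A call has 1 to 20 rows; each row is the pose to reach, as a shift and turn from the pose measured when the call began, along the tool's axes at that moment; what a row does not reach only later rows make up. A row lasts 1/10 s, in which the tool goes at most 50 mm and 8.59 degrees, less where a joint would pass 70% of its speed; a pose out of reach is approached as far as the arm can. A call with a gripper value outside its range is refused whole. OPENING is the opening, from -1 (shut) to 1 (fully open), set as the call begins (- or left out, the last holds). The fingers move at their own pace and stop on an object; FORCE is the grip in N (left out, the last holds). Time passes only in rows, so rows that repeat a pose let the fingers close. It gives the time, the measured TCP pose, the force and the opening at its end, in the units of the state.
- robot.state(): the state, without advancing time (a new reading comes with each control period).
- robot.read_camera(name): name is "scene" or "top" or "wrist"; returns a dict with "pixels" (400x640x3 uint8, blue, green, red), "fx", "fy", "cx", "cy" (pixels), "extrinsics" (4x4, takes a point from camera to world coordinates); the wrist camera has in their place "mount" (4x4, takes a point from camera to tool coordinates, whose origin is the TCP and whose axes are the tool frame's). Camera axes: x right, y down, z forward; pixel columns grow to the right and rows downward; lengths in mm; the calibration is good to about 2 mm. A picture is of the moment at which its call begins: read the wrist's pose just before it. There is no depth.
- robot.job_done(): hands the job in, once; it reports no verdict.
The state is a dict: "time": time; "joint_positions": joint angles; "qd": joint speeds; "joint_torque": joint torques, N m; "position": TCP position; "ee_rot": TCP orientation; "ft_force": force on the tool from outside, world axes, zero at the start; "torque": the same for the moment, N m; "grip_width": finger opening in mm.
Only numpy, scipy, OpenCV 4.12 (cv2) and the standard library are available. Lean on these libraries where they do the work, as an engineer would, in place of code of your own. Each camera call takes 0.05 s, during which the arm holds its last target.

## Working session

There is one attempt and no reset: what is moved stays moved. The work goes in short steps, Python scripts to look and compute and a shell command to move; the robot and the scene stay as the last step left them, time stands still between calls to the robot, and variables do not carry over. Pictures are saved under pics/ and viewed, and the job is handed in when it is done.

```bash
ls; mkdir -p pics
python3 - <<'E'
from rig import robot
import cv2
s=robot.state(); print(s)
for n in("scene","top","wrist"):
    c=robot.read_camera(n); cv2.imwrite(f"pics/{n}0.png",c["pixels"])
    print(n,c["fx"],c["fy"],c["cx"],c["cy"],c.get("extrinsics",c.get("mount")))
E
```

```text
pics
{'time': 0.0, 'joint_positions': array([ 1.04347453e+00,  3.07577036e-01,  1.50765554e+00, -2.06777439e-08,
        1.32836928e+00, -7.35178174e-02]), 'qd': array([ 5.98310279e-04,  1.31883072e-03,  1.59559508e-03, -1.36190275e-03,
       -4.15459603e-04, -2.03807704e-05]), 'joint_torque': array([-1.26253290e-03, -4.57556570e+01, -2.51916057e+01, -2.49543664e-04,
        1.36119462e-02, -1.29372728e-05]), 'position': array([251.76276031, 516.20042694, 230.38543593]), 'ee_rot': array([ 0.59999487,  0.37407537, -0.37533225, -0.59933253]), 'ft_force': array([-0.31045113,  0.15595585, -0.36186763]), 'torque': array([0.01170037, 0.00197462, 0.05313531]), 'grip_width': 85.26651167909837}
scene 426.10635770963347 426.10635770963347 324.263828126886 199.47476256719946 [[ 7.88895620e-02  8.24430434e-01 -5.60438129e-01  1.01543404e+03]
 [ 9.96842658e-01 -6.01593418e-02  5.18224706e-02 -9.55817443e+01]
 [ 9.00843293e-03 -5.62756887e-01 -8.26573369e-01  7.96339694e+02]
 [ 0.00000000e+00  0.00000000e+00  0.00000000e+00  1.00000000e+00]]
top 396.63198780372403 396.63198780372403 323.00737377416334 194.98762241413974 [[ 2.24454543e-03 -9.97567585e-01  6.96697537e-02  5.20250399e+02]
 [-9.99880688e-01 -3.30360420e-03 -1.50896305e-02 -5.15818747e+01]
 [ 1.52830876e-02 -6.96275718e-02 -9.97455978e-01  9.92924606e+02]
 [ 0.00000000e+00  0.00000000e+00  0.00000000e+00  1.00000000e+00]]
wrist 299.79330325109754 299.79330325109754 317.43981805344515 201.4518487416465 [[ 9.99999132e-01  1.10321703e-03  7.20718168e-04 -1.60192459e+00]
 [-3.19722290e-04 -3.27459928e-01  9.44865013e-01 -1.42507276e+02]
 [ 1.27839749e-03 -9.44864423e-01 -3.27459291e-01  8.63026507e+01]
 [ 0.00000000e+00  0.00000000e+00  0.00000000e+00  1.00000000e+00]]
```

View pics/scene0.png

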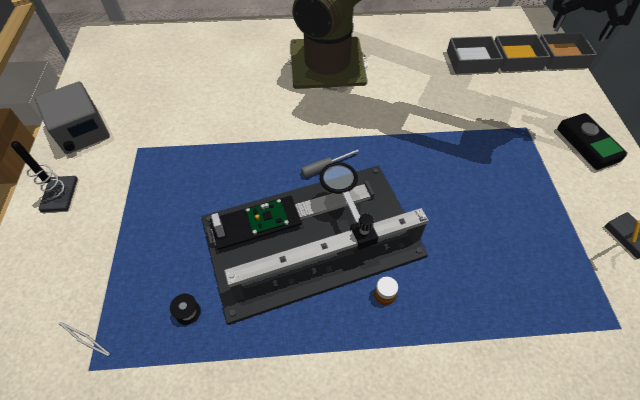

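View pics/top0.png

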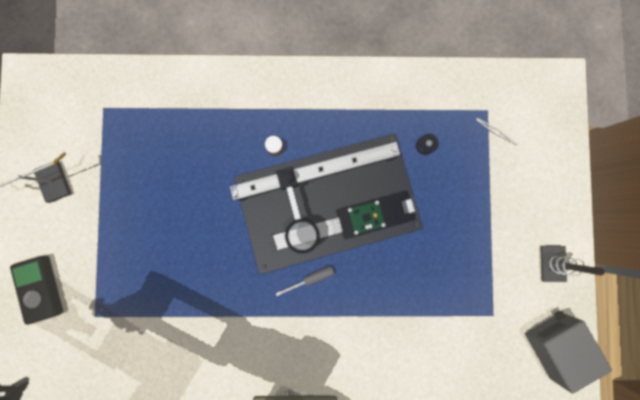

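View pics/wrist0.png

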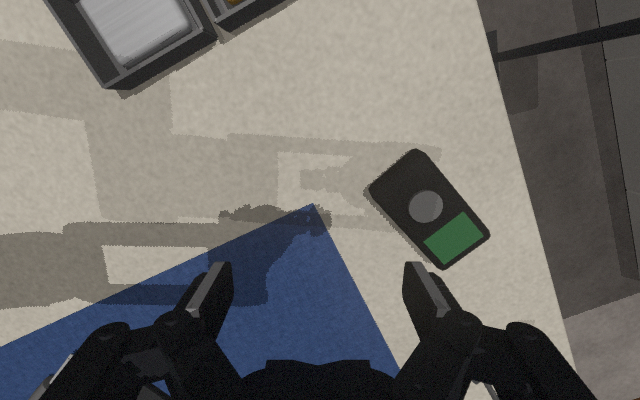

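The scene view shows the tab at about (218,228), the lens at (339,178), the knob at (365,225), the flux jar at (386,290), the spool at (185,308) and the screwdriver at (330,163). I'll enlarge the jig.

Run:
```python
import cv2
a=cv2.imread("pics/scene0.png")[150:330,190:440]; cv2.imwrite("pics/scene0c.png",cv2.resize(a,None,fx=3.2,fy=3.2,interpolation=cv2.INTER_CUBIC))
a=cv2.imread("pics/top0.png")[125:280,220:430]; cv2.imwrite("pics/top0c.png",cv2.resize(a,None,fx=3.8,fy=3.8,interpolation=cv2.INTER_CUBIC))
```

```text
(no output)
```

View pics/scene0c.png

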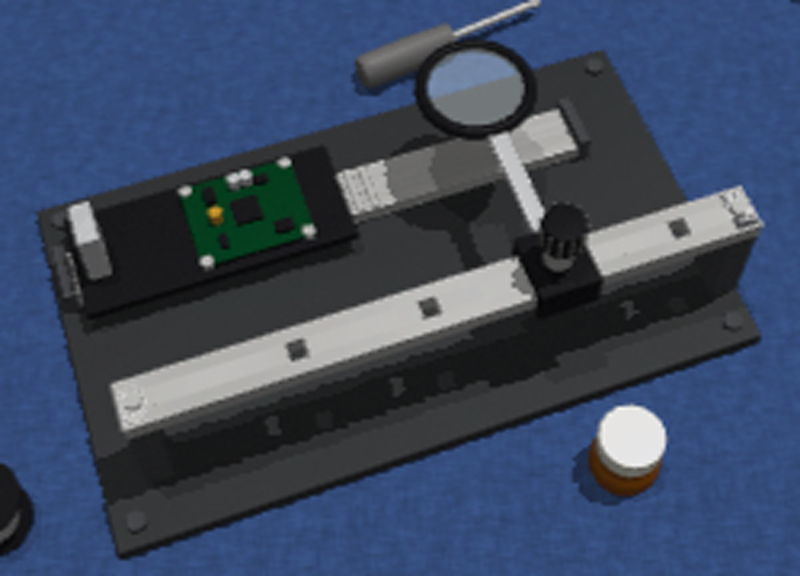

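View pics/top0c.png

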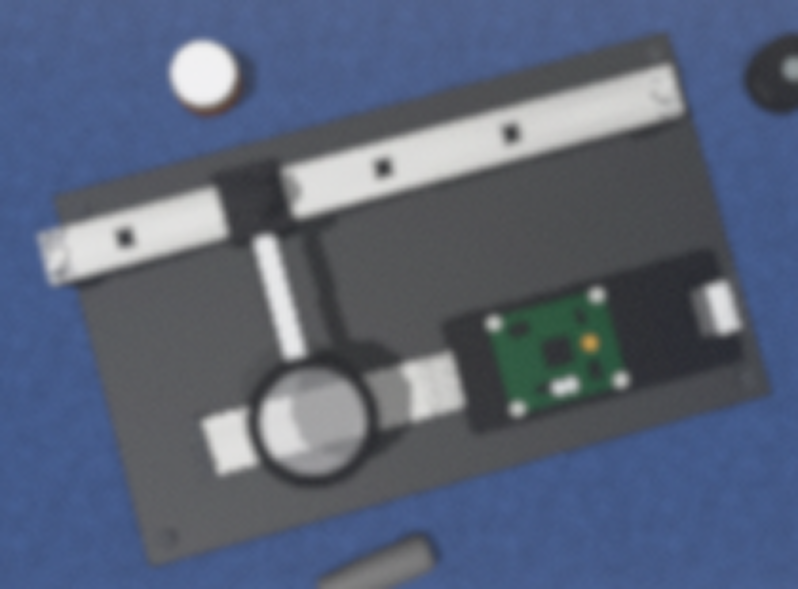

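```bash
cat > h.py <<'E'
from rig import robot
import numpy as np, cv2
from scipy.spatial.transform import Rotation as R
from scipy.optimize import least_squares
def cam(name):
    s=robot.state(); c=robot.read_camera(name)
    if "mount" in c:
        T=np.eye(4);T[:3,:3]=R.from_quat(s["ee_rot"]).as_matrix();T[:3,3]=s["position"]
        E=T@np.array(c["mount"])
    else: E=np.array(c["extrinsics"])
    K=np.array([c["fx"],c["fy"],c["cx"],c["cy"]])
    return c["pixels"],K,E
def proj(P,K,E):
    P=np.atleast_2d(P); q=(P-E[:3,3])@E[:3,:3]
    return np.c_[K[0]*q[:,0]/q[:,2]+K[2],K[1]*q[:,1]/q[:,2]+K[3]]
def ray(uv,K,E):
    d=E[:3,:3]@np.array([(uv[0]-K[2])/K[0],(uv[1]-K[3])/K[1],1]); return E[:3,3],d/np.linalg.norm(d)
def atz(uv,K,E,z):
    o,d=ray(uv,K,E); return o+d*(z-o[2])/d[2]
def tri(obs):
    A=np.zeros((3,3));b=np.zeros(3)
    for uv,K,E in obs:
        o,d=ray(uv,K,E);M=np.eye(3)-np.outer(d,d);A+=M;b+=M@o
    return np.linalg.solve(A,b)
E
python3 - <<'E'
from h import *
_,Ks,Es=cam("scene");_,Kt,Et=cam("top")
np.savez("cams.npz",Ks=Ks,Es=Es,Kt=Kt,Et=Et)
S=lambda p:np.array(p)/3.2+[190,150]-.3
T=lambda p:np.array(p)/3.8+[220,125]-.3
pts={"h160":([85,160,94],S((681,228)),T((124,237))),"h0":([85,0,94],S((428,307)),T((383,167))),"h-80":([85,-80,94],S((297,349)),T((511,133))),
"c--":([-115,-210,12],S((40,212)),T((770,392))),"c-+":([-115,210,12],S((600,52)),T((153,563))),"c++":([135,210,12],S((758,338)),T((55,195))),"c+-":([135,-210,12],S((122,550)),T((667,35)))}
for k,(j,a,b) in pts.items(): print(k,tri([(a,Ks,Es),(b,Kt,Et)]).round(1))
print("tab",tri([(S((84,222)),Ks,Es),(T((722,307)),Kt,Et)]))
J=np.array([v[0] for v in pts.values()],float)
def w(x): 
    c,s=np.cos(x[2]),np.sin(x[2]); return np.c_[x[0]+c*J[:,0]-s*J[:,1],x[1]+s*J[:,0]+c*J[:,1],J[:,2]]
# per-camera small offset allowed (calib)
f=lambda x:np.r_[(proj(w(x),Ks,Es)-[v[1] for v in pts.values()]).ravel(),(proj(w(x),Kt,Et)-[v[2] for v in pts.values()]).ravel()]
r=least_squares(f,[600,-80,0.2]);print(r.x,f(r.x).reshape(-1,2).round(1))
E
```

```text
h160 [600.5  95.2  94.4]
h0 [643.1 -60.3  94.9]
h-80 [ 664.1 -136.9   94.5]
c-- [ 508.1 -312.5   12.9]
c-+ [397.7  86.2  12.3]
c++ [635.4 153.7   8.7]
c+- [ 743.7 -247.7   10. ]
tab [ 560.38643321 -266.475587     79.36132708]
[ 5.61009795e+02 -8.25275575e+01  2.68008525e-01] [[-0.5  0.2]
 [ 0.7  0.2]
 [ 0.3  0.2]
 [-1.  -0.6]
 [ 1.5 -1.1]
 [ 1.7 -0.7]
 [-1.3  1.4]
 [ 0.4 -0. ]
 [ 0.3  0.1]
 [ 0.4  0. ]
 [ 1.2  0.9]
 [-1.1  1.4]
 [-0.7 -0.2]
 [ 0.6 -1.4]]
```

```bash
cat >> h.py <<'E'
JO=np.array([561.0,-82.5,0]);YAW=0.268
JR=R.from_euler("z",YAW).as_matrix()
def jw(p): return JO+JR@np.array(p,float)
def wj(p): return JR.T@(np.array(p,float)-JO)
def go(jp=None,sign=1,flip=None):
    """print offset (m) & rotvec (deg) to jig point jp with jaws along jig y"""
    s=robot.state();M=R.from_quat(s["ee_rot"]).as_matrix()
    X=JR@np.array([0,sign,0.]);Y=np.array([0,0,-1.]);G=np.c_[X,Y,np.cross(X,Y)]
    print("off",(M.T@(jw(jp)-s["position"])/1e3).round(4),"rot",R.from_matrix(M.T@G).as_rotvec(degrees=True).round(2))
def st():
    s=robot.state();print("t",round(s["time"],2),"jig",wj(s["position"]).round(1),"F(jig)",(JR.T@s["ft_force"]).round(1),"w",round(s["grip_width"],1),"q",s["joint_positions"].round(2))
E
python3 - <<'E'
from h import *
s=robot.state();print(R.from_quat(s["ee_rot"]).as_matrix().round(2))
st()
for sg in(1,-1): go([-50,-177,230],sg); go([85,80,200],sg)
print(jw([-50,-177,200]))
E
```

```text
[[ 0.44 -0.   -0.9 ]
 [ 0.9  -0.    0.44]
 [-0.   -1.    0.  ]]
t 0.25 jig [-139.4  659.5  230.8] F(jig) [ 0.3  0.3 -0.1] w 85.7 q [ 1.04  0.31  1.51  0.    1.33 -0.07]
off [-0.5688  0.0014 -0.6198] rot [-3.000e-02 -4.136e+01 -5.000e-02]
off [-0.2867  0.0311 -0.5513] rot [-3.000e-02 -4.136e+01 -5.000e-02]
off [-0.5688  0.0014 -0.6198] rot [ 7.0000e-02  1.3864e+02 -3.0000e-02]
off [-0.2867  0.0311 -0.5513] rot [ 7.0000e-02  1.3864e+02 -3.0000e-02]
[ 559.65507363 -266.42169848  200.        ]
```

```bash
python3 -m crank '{"offset":[[-0.015,0.001,-0.016],[-0.04,0.003,-0.045],[-0.07,0.006,-0.076],[-0.1,0.008,-0.109],[-0.13,0.011,-0.142],[-0.16,0.013,-0.174],[-0.19,0.016,-0.207],[-0.22,0.018,-0.24],[-0.25,0.02,-0.272],[-0.28,0.023,-0.305],[-0.31,0.025,-0.338],[-0.34,0.028,-0.37],[-0.37,0.03,-0.403],[-0.4,0.033,-0.436],[-0.43,0.035,-0.469],[-0.46,0.037,-0.501],[-0.49,0.04,-0.534],[-0.52,0.042,-0.567],[-0.55,0.045,-0.599],[-0.568,0.046,-0.62]],"delta_rot":[[0,-1,0],[0,-3,0],[0,-5,0],[0,-7,0],[0,-9.5,0],[0,-12,0],[0,-14,0],[0,-16.5,0],[0,-19,0],[0,-21,0],[0,-23,0],[0,-25.5,0],[0,-28,0],[0,-30,0],[0,-32,0],[0,-34,0],[0,-36,0],[0,-38,0],[0,-40,0],[0,-41.4,0]]}' 0.2 40
python3 - <<'E'
from h import *
st(); go([-50,-177,185])
E
```

```text
time: 2.25
position: [560.9, -269.2, 184.8]
ee_rot: [-0.429, -0.562, 0.563, 0.428]
ft_force: [-0.4, -0.1, 0.4]
grip_width: 51.0
t 2.25 jig [ -49.5 -180.   184.8] F(jig) [-0.4 -0.   0.4] w 51.0 q [-0.51  0.41  1.47 -0.    1.26 -2.35]
off [ 0.003  -0.0002  0.0005] rot [-0.04  0.01 -0.1 ]
```

Run:
```python
from h import *
im,K,E=cam("wrist"); np.savez("w1.npz",K=K,E=E); cv2.imwrite("pics/w1.png",im); st()
for n,p in dict(tab=[-50,-177,79],a=[-65,-184,79],b=[-35,-184,79],c=[-35,-170,79],d=[-65,-170,79],h=[85,-80,94]).items(): print(n,proj(jw(p),K,E).round(0))
```

```text
t 2.3 jig [ -48.5 -184.1  184.7] F(jig) [ 3.2 -3.6  0.2] w 51.2 q [-0.52  0.41  1.47 -0.    1.26 -2.35]
tab [[321. 202.]]
a [[313. 185.]]
b [[313. 218.]]
c [[329. 218.]]
d [[329. 185.]]
h [[420. 338.]]
```

View pics/w1.png

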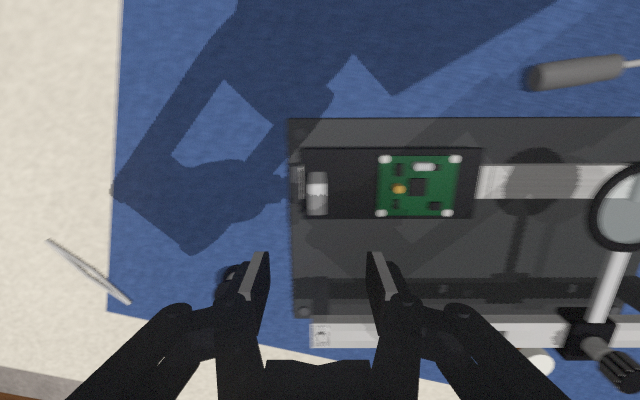

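The picture has the tab at (317,193), but the arm was still settling. I'll look again now that it is still.

```bash
python3 -m crank '{"offset":[[0,0,0],[0,0,0],[0,0,0]],"delta_rot":[[0,0,0],[0,0,0],[0,0,0]]}'
python3 - <<'E'
from h import *
st()
im,K,E=cam("wrist"); np.savez("w1.npz",K=K,E=E); cv2.imwrite("pics/w2.png",cv2.resize(im[100:360,250:570],None,fx=2.4,fy=2.4,interpolation=cv2.INTER_CUBIC)); st()
for n,p in dict(tab=[-50,-177,79],a=[-65,-184,79],b=[-35,-184,79],c=[-35,-170,79],d=[-65,-170,79],h=[85,-80,94]).items(): print(n,((proj(jw(p),K,E)-[250,100])*2.4).round(0))
E
```

```text
time: 2.6
position: [562.4, -271.8, 184.6]
ee_rot: [-0.43, -0.561, 0.563, 0.427]
ft_force: [-0.4, 0.6, 0.7]
grip_width: 51.1
t 2.6 jig [ -48.7 -182.9  184.6] F(jig) [-0.2  0.7  0.7] w 51.1 q [-0.52  0.41  1.47 -0.    1.26 -2.35]
t 2.65 jig [ -48.7 -182.7  184.8] F(jig) [ 0.9 -0.2 -0.4] w 51.2 q [-0.52  0.41  1.47 -0.    1.26 -2.35]
tab [[179. 242.]]
a [[160. 203.]]
b [[160. 281.]]
c [[198. 281.]]
d [[199. 203.]]
h [[415. 569.]]
```

View pics/w2.png

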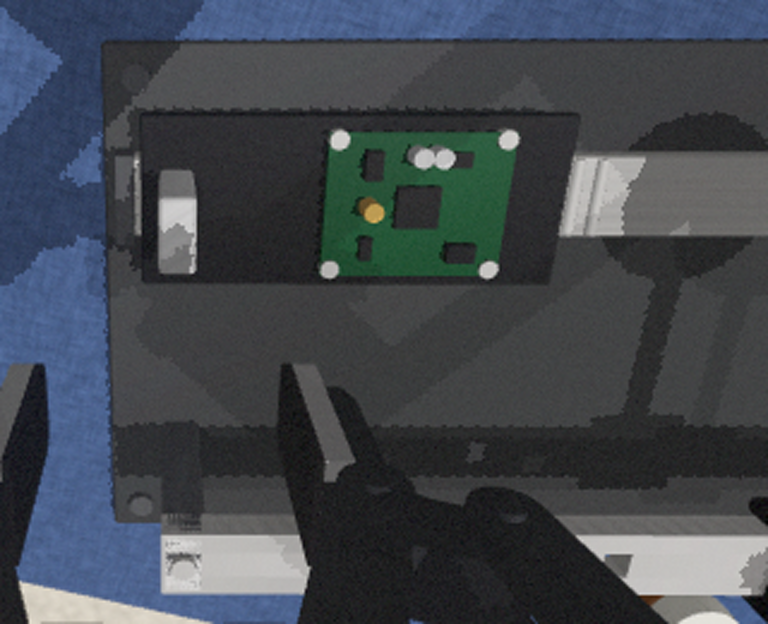

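The tab's top face spans (159–197, 198–273) in the crop, within 3 mm of the prediction. Next I'll go down over it.

Run:
```python
from h import *
c=np.load("cams.npz");w=np.load("w1.npz")
a=np.array((84,222))/3.2+[190,150]-.3;b=np.array((722,307))/3.8+[220,125]-.3;u=np.array((178,235.5))/2.4+[250,100]-.3
t=tri([(a,c["Ks"],c["Es"]),(b,c["Kt"],c["Et"]),(u,w["K"],w["E"])]);print(t,wj(t),wj(atz(u,w["K"],w["E"],79)))
go([-51,-177,46])
```

```text
[ 559.01221391 -267.30980879   76.10167159] [ -50.85508579 -177.68617551   76.10167159] [ -52.96119085 -177.68035502   79.        ]
off [0.0064 0.1387 0.0023] rot [ 0.02  0.04 -0.29]
```

```bash
python3 -m crank '{"offset":[[0.003,0.008,0.001],[0.006,0.025,0.002],[0.006,0.045,0.002],[0.006,0.065,0.002],[0.006,0.085,0.002],[0.006,0.105,0.002],[0.006,0.122,0.002],[0.006,0.134,0.002],[0.006,0.138,0.002],[0.006,0.138,0.002],[0.006,0.138,0.002]],"delta_rot":[[0,0,0],[0,0,0],[0,0,0],[0,0,0],[0,0,0],[0,0,0],[0,0,0],[0,0,0],[0,0,0],[0,0,0],[0,0,0]]}'
python3 - <<'E'
from h import *
st();im,K,E=cam("wrist");cv2.imwrite("pics/w3.png",im)
im,K,E=cam("scene");cv2.imwrite("pics/s3.png",cv2.resize(im[130:330,170:420],None,fx=3,fy=3))
E
```

```text
time: 3.75
position: [559.7, -267.1, 47.4]
ee_rot: [-0.43, -0.562, 0.563, 0.427]
ft_force: [0.4, -0.2, 0.8]
grip_width: 51.5
t 3.75 jig [ -50.2 -177.6   47.4] F(jig) [ 0.3 -0.3  0.8] w 51.5 q [-0.51  0.55  1.63 -0.    0.96 -2.35]
```

View pics/w3.png

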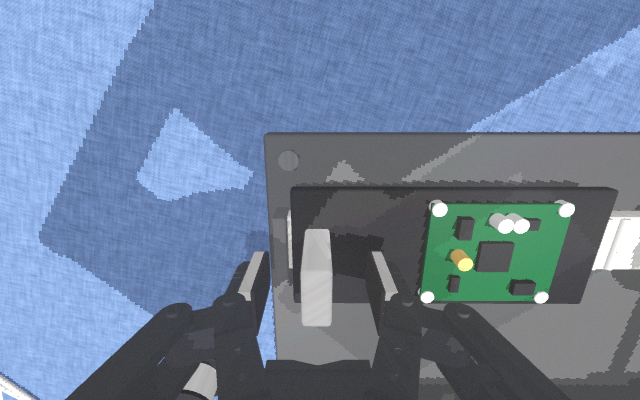

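View pics/s3.png

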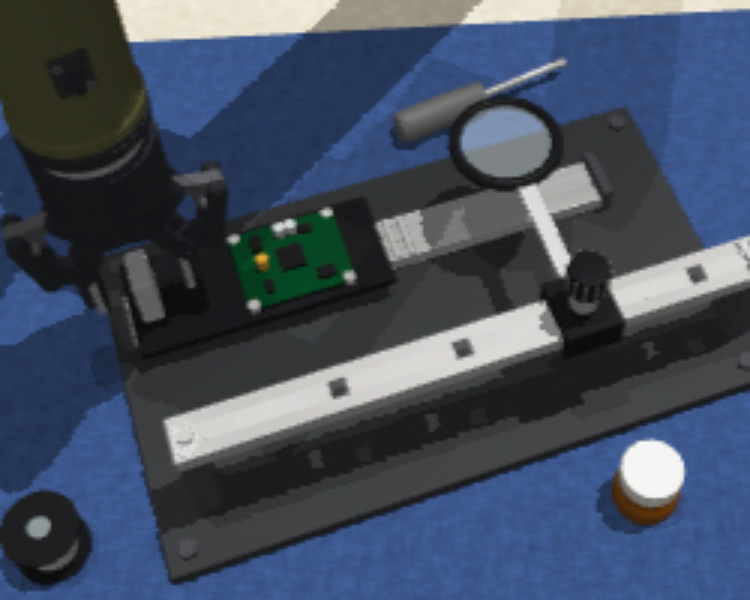

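The tab at (317,270) sits between the pads at (262,275) and (380,275), so I'll grip it.

```bash
python3 -m crank '{"offset":[[0,0,0],[0,0,0],[0,0,0],[0,0,0],[0,0,0],[0,0,0],[0,0,0],[0,0,0]],"delta_rot":[[0,0,0],[0,0,0],[0,0,0],[0,0,0],[0,0,0],[0,0,0],[0,0,0],[0,0,0]]}' -1 30
python3 - <<'E'
from h import *
st();im,K,E=cam("wrist");cv2.imwrite("pics/w4.png",im); go([-50.5,-80,47])
E
```

```text
time: 4.65
position: [560.2, -267.6, 48.4]
ee_rot: [-0.431, -0.562, 0.563, 0.426]
ft_force: [-0.3, -0.7, 5.4]
grip_width: 13.7
t 4.65 jig [ -49.8 -178.2   48.4] F(jig) [-0.4 -0.6  5.4] w 13.7 q [-0.51  0.54  1.63 -0.    0.96 -2.35]
off [0.0982 0.0007 0.0007] rot [ 0.14  0.03 -0.4 ]
```

View pics/w4.png

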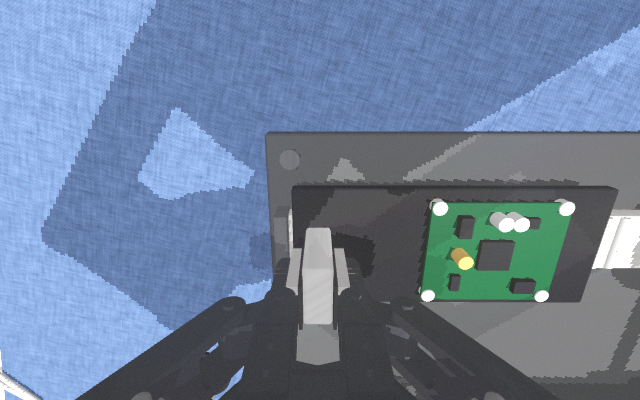

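```bash
python3 -m crank '{"offset":[[0.004,0,0],[0.012,0,0],[0.02,0,0],[0.028,0,0],[0.036,0,0],[0.044,0,0],[0.052,0,0],[0.06,0,0],[0.068,0,0],[0.076,0,0],[0.08,0,0],[0.08,0,0]],"delta_rot":[[0,0,0],[0,0,0],[0,0,0],[0,0,0],[0,0,0],[0,0,0],[0,0,0],[0,0,0],[0,0,0],[0,0,0],[0,0,0],[0,0,0]]}'
python3 - <<'E'
from h import *
st()
E
```

```text
time: 5.9
position: [538.4, -188.7, 48.3]
ee_rot: [-0.431, -0.562, 0.563, 0.426]
ft_force: [-1.3, 0.5, 7.8]
grip_width: 13.3
t 5.9 jig [-49.9 -96.4  48.3] F(jig) [-1.1  0.8  7.8] w 13.3 q [-0.41  0.49  1.74 -0.    0.9  -2.25]
```

```bash
python3 -m crank '{"offset":[[0.002,0,0],[0.004,0,0],[0.006,0,0],[0.008,0,0],[0.008,0,0]],"delta_rot":[[0,0,0],[0,0,0],[0,0,0],[0,0,0],[0,0,0]]}'
python3 -c "from h import *;st()"
python3 -m crank '{"offset":[[0.001,0,0],[0.002,0,0],[0.003,0,0],[0.003,0,0]],"delta_rot":[[0,0,0],[0,0,0],[0,0,0],[0,0,0]]}'
python3 -c "from h import *;st()"
python3 -m crank '{"offset":[[0.001,0,0],[0.002,0,0],[0.003,0,0],[0.003,0,0]],"delta_rot":[[0,0,0],[0,0,0],[0,0,0],[0,0,0]]}'
python3 -c "from h import *;st()"
```

```text
time: 6.4
position: [536.4, -181.6, 48.4]
ee_rot: [-0.431, -0.562, 0.563, 0.426]
ft_force: [-0.9, -4.4, 3.7]
grip_width: 13.4
t 6.4 jig [-49.9 -89.   48.4] F(jig) [-2.  -4.   3.7] w 13.4 q [-0.4   0.49  1.75 -0.01  0.9  -2.24]
time: 6.8
position: [536.4, -181.1, 48.4]
ee_rot: [-0.432, -0.561, 0.564, 0.424]
ft_force: [-0.6, -10.3, 1.1]
grip_width: 13.5
t 6.8 jig [-49.9 -88.6  48.4] F(jig) [-3.3 -9.8  1.1] w 13.5 q [-0.4   0.49  1.75 -0.01  0.89 -2.23]
time: 7.2
position: [536.1, -180.3, 48.4]
ee_rot: [-0.433, -0.561, 0.565, 0.423]
ft_force: [0.5, -7.8, 2.5]
grip_width: 13.4
t 7.2 jig [-49.9 -87.7  48.4] F(jig) [-1.6 -7.7  2.5] w 13.4 q [-0.39  0.49  1.76 -0.01  0.89 -2.23]
```

```bash
python3 -m crank '{"offset":[[0.003,0,0],[0.005,0,0],[0.006,0,0],[0.006,0,0]],"delta_rot":[[0,0,0],[0,0,0],[0,0,0],[0,0,0]]}'
python3 -c "from h import *;st()"
python3 -m crank '{"offset":[[0.003,0,0],[0.005,0,0],[0.006,0,0],[0.006,0,0]],"delta_rot":[[0,0,0],[0,0,0],[0,0,0],[0,0,0]]}'
python3 -c "from h import *;st();go([-50,-80,48])"
```

```text
time: 7.6
position: [534.3, -173.7, 48.4]
ee_rot: [-0.433, -0.561, 0.564, 0.424]
ft_force: [-0.8, -1.0, 6.1]
grip_width: 13.4
t 7.6 jig [-49.9 -80.9  48.4] F(jig) [-1.1 -0.7  6.1] w 13.4 q [-0.38  0.48  1.76 -0.01  0.89 -2.22]
time: 8.0
position: [532.9, -168.6, 48.4]
ee_rot: [-0.433, -0.561, 0.565, 0.424]
ft_force: [-0.4, -4.6, 5.2]
grip_width: 13.5
t 8.0 jig [-49.9 -75.6  48.4] F(jig) [-1.6 -4.3  5.2] w 13.5 q [-0.38  0.48  1.77 -0.01  0.88 -2.21]
off [-0.0044  0.0005  0.0001] rot [ 0.19  0.06 -0.77]
```

```bash
python3 -m crank '{"offset":[[-0.002,0,0],[-0.003,0,0],[-0.003,0,0]],"delta_rot":[[0,0,0],[0,0,0],[0,0,0]]}'
python3 -c "from h import *;st()"
python3 -m crank '{"offset":[[-0.001,0,0],[-0.002,0,0],[-0.002,0,0]],"delta_rot":[[0,0,0],[0,0,0],[0,0,0]]}'
python3 -c "from h import *;st();im,K,E=cam('wrist');cv2.imwrite('pics/w5.png',im);im,K,E=cam('scene');cv2.imwrite('pics/s5.png',cv2.resize(im[130:330,170:420],None,fx=3,fy=3));im,K,E=cam('top');cv2.imwrite('pics/t5.png',cv2.resize(im[125:280,220:430],None,fx=3.8,fy=3.8,interpolation=cv2.INTER_CUBIC))"
```

```text
time: 8.3
position: [533.3, -170.1, 48.4]
ee_rot: [-0.432, -0.561, 0.564, 0.425]
ft_force: [-0.6, 1.6, 6.8]
grip_width: 13.6
t 8.3 jig [-50.  -77.2  48.4] F(jig) [-0.2  1.7  6.8] w 13.6 q [-0.38  0.48  1.77 -0.01  0.88 -2.21]
time: 8.6
position: [533.5, -170.9, 48.4]
ee_rot: [-0.432, -0.561, 0.563, 0.426]
ft_force: [-0.4, 0.0, 5.9]
grip_width: 13.7
t 8.6 jig [-50.  -77.9  48.4] F(jig) [-0.4  0.2  5.9] w 13.7 q [-0.38  0.48  1.77 -0.01  0.89 -2.22]
```

View pics/s5.png

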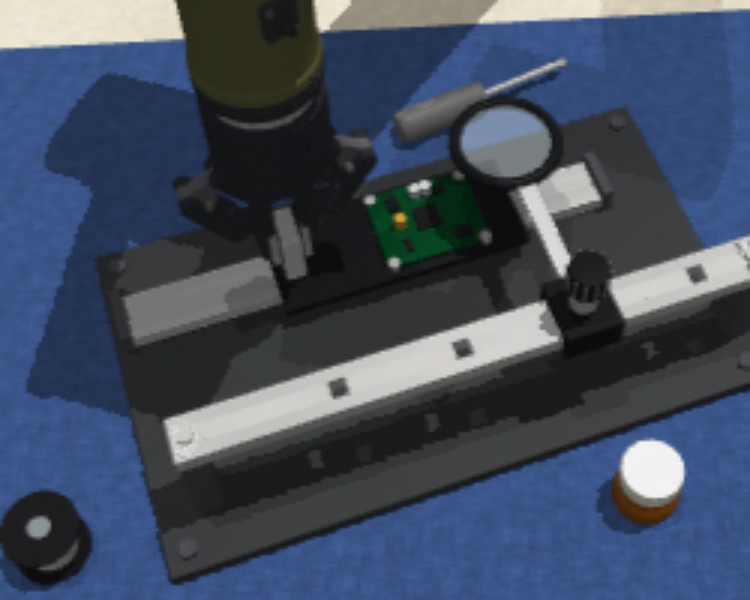

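View pics/t5.png

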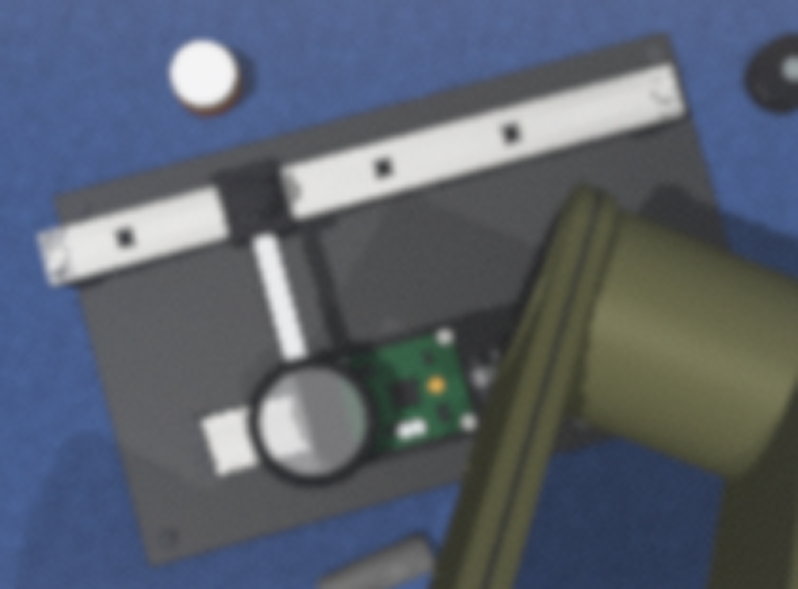

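View pics/w5.png

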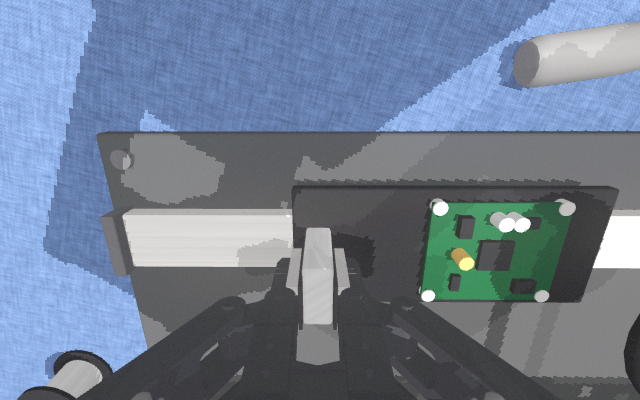

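```bash
python3 - <<'E'
from h import *
c=np.load("cams.npz")
A=[(186,191),(284,162),(309,231),(207,262)];B=[(370,200),(458,175),(486,237),(394,263)]
for a,b in zip(A,B):
    p=wj(atz(np.array(a)/3.2+[189.7,149.7],c["Ks"],c["Es"],42));q=wj(atz(np.array(b)/3+[169.7,129.7],c["Ks"],c["Es"],42));print((q-p).round(1),p.round(1))
E
python3 -m crank '{"offset":[[-0.001,0,0],[-0.002,0,0],[-0.002,0,0]],"delta_rot":[[0,0,0],[0,0,0],[0,0,0]]}'
python3 -c "from h import *;st()"
python3 -m crank '{"offset":[[-0.001,0,0],[-0.002,0,0],[-0.002,0,0]],"delta_rot":[[0,0,0],[0,0,0],[0,0,0]]}'
python3 -c "from h import *;st()"
```

```text
[-0.  99.6  0. ] [ -76.  -112.1   42. ]
[ 0.9 99.4  0. ] [-76.6 -44.9  42. ]
[ 1.  99.8 -0. ] [-19.5 -44.9  42. ]
[-0.6 99.9  0. ] [ -19.2 -112.7   42. ]
time: 9.05
position: [533.8, -172.0, 48.4]
ee_rot: [-0.431, -0.561, 0.563, 0.426]
ft_force: [-0.3, -1.1, 4.4]
grip_width: 13.3
t 9.05 jig [-50.  -79.1  48.4] F(jig) [-0.6 -1.   4.4] w 13.3 q [-0.38  0.48  1.76 -0.01  0.89 -2.22]
time: 9.35
position: [534.0, -172.9, 48.4]
ee_rot: [-0.431, -0.562, 0.563, 0.426]
ft_force: [-0.7, 0.7, 5.2]
grip_width: 13.5
t 9.35 jig [-49.9 -80.   48.4] F(jig) [-0.5  0.8  5.2] w 13.5 q [-0.39  0.48  1.76 -0.    0.89 -2.22]
```

```bash
python3 -m crank '{"offset":[[-0.001,0,0],[-0.002,0,0],[-0.002,0,0]],"delta_rot":[[0,0,0],[0,0,0],[0,0,0]]}'
python3 -c "from h import *;st()"
python3 -m crank '{"offset":[[-0.001,0,0],[-0.002,0,0],[-0.002,0,0]],"delta_rot":[[0,0,0],[0,0,0],[0,0,0]]}'
python3 -c "from h import *;st()"
```

```text
time: 9.65
position: [534.3, -173.8, 48.3]
ee_rot: [-0.431, -0.562, 0.563, 0.427]
ft_force: [0.2, 1.3, 5.5]
grip_width: 13.4
t 9.65 jig [-49.9 -81.   48.3] F(jig) [0.5 1.2 5.5] w 13.4 q [-0.39  0.48  1.76 -0.    0.89 -2.23]
time: 9.95
position: [534.4, -174.2, 48.3]
ee_rot: [0.43, 0.562, -0.562, -0.428]
ft_force: [-1.2, 2.0, 6.3]
grip_width: 13.3
t 9.95 jig [-50.  -81.4  48.3] F(jig) [-0.6  2.2  6.3] w 13.3 q [-0.39  0.48  1.76 -0.    0.9  -2.23]
```

```bash
python3 -m crank '{"offset":[[-0.002,0,0],[-0.003,0,0],[-0.003,0,0]],"delta_rot":[[0,0,0],[0,0,0],[0,0,0]]}'
python3 -c "from h import *;st()"
```

```text
time: 10.25
position: [534.5, -174.7, 48.3]
ee_rot: [0.429, 0.563, -0.561, -0.429]
ft_force: [-0.8, 5.6, 7.3]
grip_width: 13.5
t 10.25 jig [-50.  -81.9  48.3] F(jig) [0.7 5.6 7.3] w 13.5 q [-0.39  0.49  1.76  0.    0.9  -2.23]
```

```bash
python3 -m crank '{"offset":[[0.002,0,0],[0.004,0,0],[0.004,0,0]],"delta_rot":[[0,0,0],[0,0,0],[0,0,0]]}'
python3 -c "from h import *;st()"
```

```text
time: 10.55
position: [533.7, -171.5, 48.4]
ee_rot: [0.429, 0.563, -0.562, -0.428]
ft_force: [-1.0, -4.3, 3.0]
grip_width: 13.5
t 10.55 jig [-49.9 -78.6  48.4] F(jig) [-2.1 -3.9  3. ] w 13.5 q [-0.39  0.48  1.76  0.    0.9  -2.23]
```

```bash
python3 -m crank '{"offset":[[-0.0003,0,0],[-0.0003,0,0],[-0.0003,0,0]],"delta_rot":[[0,0,0],[0,0,0],[0,0,0]]}'
python3 -c "from h import *;st()"
python3 -m crank '{"offset":[[0,0,0],[0,0,0],[0,0,0],[0,0,0],[0,0,0],[0,0,0]],"delta_rot":[[0,0,0],[0,0,0],[0,0,0],[0,0,0],[0,0,0],[0,0,0]]}' 0.2
python3 - <<'E'
from h import *
st();im,K,E=cam('wrist');cv2.imwrite('pics/w6.png',im)
print(proj(jw([-50,-80,79]),K,E),proj(jw([-35,-80,79]),K,E))
print(proj(jw([-50,-80,79]),K,E),proj(jw([-35,-80,79]),K,E))
E
```

```text
time: 10.85
position: [533.6, -171.6, 48.4]
ee_rot: [0.429, 0.563, -0.562, -0.428]
ft_force: [-0.5, -1.1, 4.6]
grip_width: 13.3
t 10.85 jig [-50.  -78.6  48.4] F(jig) [-0.8 -0.9  4.6] w 13.3 q [-0.39  0.48  1.76  0.    0.9  -2.23]
time: 11.45
position: [533.6, -171.5, 48.3]
ee_rot: [0.429, 0.563, -0.562, -0.428]
ft_force: [1.2, -0.7, -0.5]
grip_width: 51.5
t 11.45 jig [-49.9 -78.6  48.3] F(jig) [ 1.  -1.  -0.5] w 51.5 q [-0.39  0.48  1.76  0.    0.9  -2.23]
[[314.30734383 303.23772692]] [[314.37662066 330.14242556]]
[[314.30734383 303.23772692]] [[314.37662066 330.14242556]]
```

View pics/w6.png

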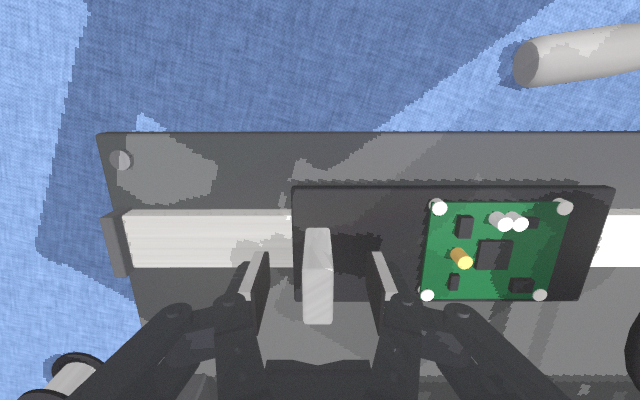

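The tab, at (302–332, 228–322), is released and stands midway between the pads. The force at -82 and -75.6 shows a wall on either side, so the carrier sits in the detent. I'll lift and go over the knob.

```bash
python3 -m crank '{"offset":[[0,-0.01,0],[0,-0.03,0],[0,-0.06,0],[0,-0.095,0],[0,-0.13,0],[0.01,-0.155,-0.008],[0.03,-0.17,-0.025],[0.06,-0.18,-0.05],[0.09,-0.18,-0.075],[0.12,-0.18,-0.1],[0.145,-0.18,-0.122],[0.156,-0.18,-0.132],[0.159,-0.18,-0.135],[0.159,-0.18,-0.135],[0.159,-0.18,-0.135],[0.159,-0.18,-0.135]],"delta_rot":[[0,0,0],[0,0,0],[0,0,0],[0,0,0],[0,0,0],[0,0,0],[0,0,0],[0,0,0],[0,0,0],[0,0,0],[0,0,0],[0,0,0],[0,0,0],[0,0,0],[0,0,0],[0,0,0]]}'
python3 - <<'E'
from h import *
st();im,K,E=cam('wrist');np.savez("w7.npz",K=K,E=E);cv2.imwrite('pics/w7.png',im)
for p in([85,80,146],[85,160,94],[85,0,94],[85,-80,94],[-50,-80,79]):print(p,proj(jw(p),K,E))
im,K,E=cam('scene');cv2.imwrite('pics/s7.png',cv2.resize(im[130:330,170:420],None,fx=3,fy=3))
im,K,E=cam('top');cv2.imwrite('pics/t7.png',im)
E
```

```text
time: 13.1
position: [620.8, 16.0, 228.7]
ee_rot: [0.429, 0.562, -0.562, -0.429]
ft_force: [0.1, 0.5, -0.8]
grip_width: 50.9
t 13.1 jig [ 83.7  79.1 228.7] F(jig) [ 0.2  0.5 -0.8] w 50.9 q [-0.04  0.37  1.41  0.    1.36 -1.88]
[85, 80, 146] [[318.41847134 213.16410642]]
[85, 160, 94] [[400.67025699 193.47938352]]
[85, 0, 94] [[235.69183813 193.57803337]]
[85, -80, 94] [[153.14576346 193.6273923 ]]
[-50, -80, 79] [[133.9602767   40.22830501]]
```

View pics/w7.png

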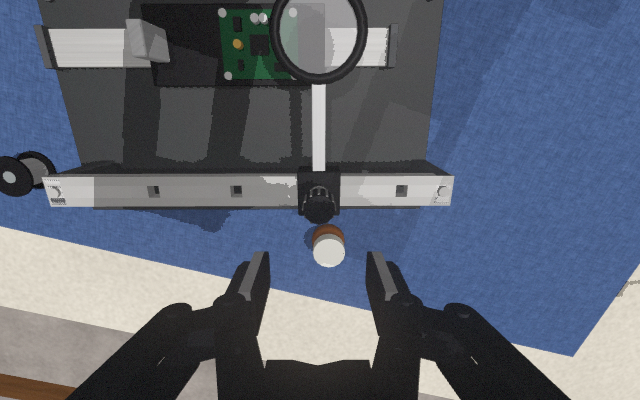

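View pics/s7.png

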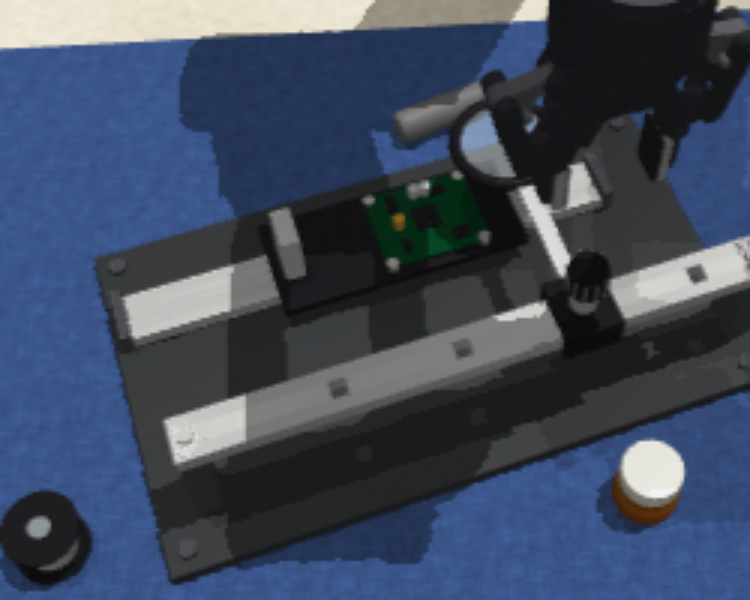

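Run:
```python
import cv2
im=cv2.imread('pics/w7.png')
cv2.imwrite('pics/w7a.png',cv2.resize(im[0:100,100:260],None,fx=5,fy=5,interpolation=cv2.INTER_CUBIC))
a=im[150:260,270:380].astype(float)*2; cv2.imwrite('pics/w7b.png',cv2.resize(a.clip(0,255).astype('uint8'),None,fx=5,fy=5,interpolation=cv2.INTER_CUBIC))
```

View pics/w7a.png

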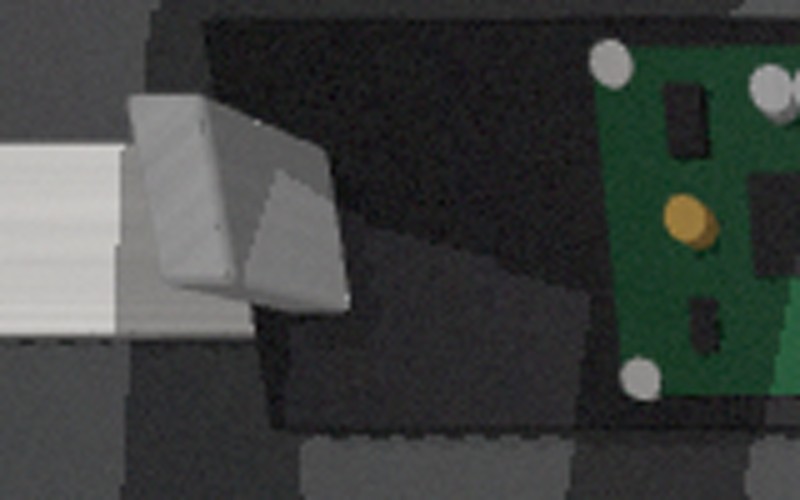

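View pics/w7b.png

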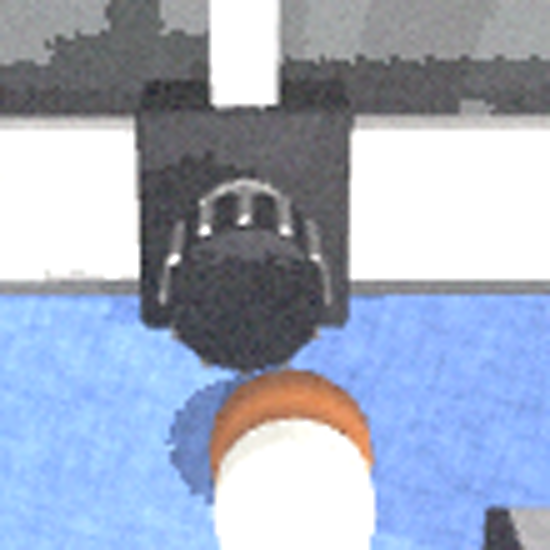

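Run:
```python
from h import *
w=np.load("w7.npz");K,E=w["K"],w["E"]
# holes (mouth) full px, refine by subcrop
im=cv2.imread('pics/w7.png')
for (x,y) in((401,191),(236,190),(153,191)):
    g=cv2.cvtColor(im,cv2.COLOR_BGR2GRAY)[y-9:y+10,x-10:x+11].astype(float)
    m=(g<np.median(g)*0.65); ys,xs=np.nonzero(m);print(xs.mean()+x-10,ys.mean()+y-9,m.sum())
cv2.imwrite('pics/w7c.png',cv2.resize(im[150:230,20:180],None,fx=5,fy=5,interpolation=cv2.INTER_CUBIC))
```

```text
401.0 190.5 130
236.8840579710145 189.57971014492753 69
156.05714285714285 189.45714285714286 35
```

View pics/w7c.png

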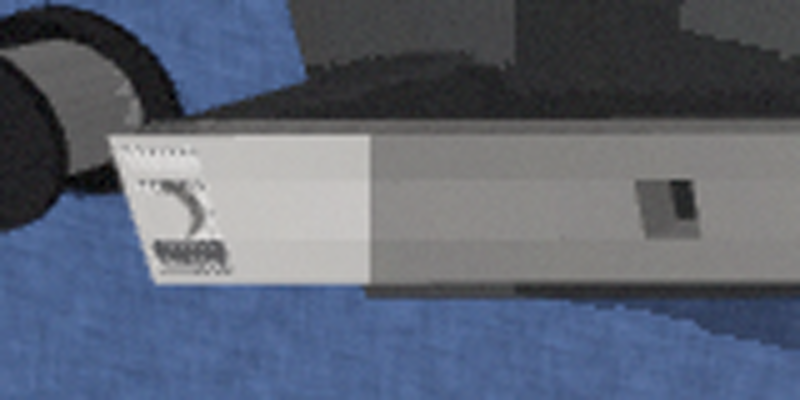

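Run:
```python
from h import *
w=np.load("w7.npz");K,E=w["K"],w["E"]
for p in([85-2.5,160.4,94],[82.5,.4,94],[82.5,-79.6,94],[-52.5,-79.6,79],[-52.5,-77.6,79],[82.5,80.4,146],[82.5,80.4,104]):print(p,proj(jw(p),K,E)[0].round(1))
# tab corners
for u in((128,96),(203,96),(240,285),(168,285)):
    print(wj(atz(np.array(u)/5+[99.6,-.4],K,E,79)).round(1))
# knob
s=np.load("cams.npz")
kt=np.array((247,293))/5+[269.6,149.6]; ks=np.array((589,269))/3+[169.7,129.7]
print(kt,ks,wj(tri([(kt,K,E),(ks,s["Ks"],s["Es"])])),wj(atz(kt,K,E,146)),wj(atz(ks,s["Ks"],s["Es"],146)))
```

```text
[82.5, 160.4, 94] [401.3 191. ]
[82.5, 0.4, 94] [235.9 191.1]
[82.5, -79.6, 94] [153.1 191.2]
[-52.5, -79.6, 79] [133.8  37. ]
[-52.5, -77.6, 79] [136.2  37. ]
[82.5, 80.4, 146] [318.9 210.3]
[82.5, 80.4, 104] [318.7 194.2]
[-66.3 -84.2  79. ]
[-66.3 -71.4  79. ]
[-37.1 -70.6  79. ]
[-37.1 -83.3  79. ]
[319.  208.2] [366.03333333 219.36666667] [ 82.8704937   80.65118083 140.44186778] [ 80.72911018  80.46274656 146.        ] [ 85.89422168  78.99915188 146.        ]
```

Using the knob top at (319,208) and the hole at (236,190) in the wrist view, I get the knob at jig (83±2, 80.4). Next I'll go down over it.

```bash
python3 - <<'E'
from h import *
st();go([83.3,80.3,116.5])
E
python3 -m crank '{"offset":[[0.001,0.006,0.0],[0.001,0.018,0],[0.001,0.034,0],[0.001,0.05,0],[0.001,0.066,0],[0.001,0.082,0],[0.001,0.096,0],[0.001,0.106,0],[0.001,0.111,0],[0.001,0.112,0],[0.001,0.112,0],[0.001,0.112,0]],"delta_rot":[[0,0,0],[0,0,0],[0,0,0],[0,0,0],[0,0,0],[0,0,0],[0,0,0],[0,0,0],[0,0,0],[0,0,0],[0,0,0],[0,0,0]]}'
python3 - <<'E'
from h import *
st();im,K,E=cam('wrist');cv2.imwrite('pics/w8.png',im)
im,K,E=cam('scene');cv2.imwrite('pics/s8.png',cv2.resize(im[130:330,220:470],None,fx=3,fy=3))
E
```

```text
t 13.25 jig [ 84.1  79.4 228.7] F(jig) [-0.3 -0.6 -0.2] w 51.1 q [-0.04  0.37  1.41  0.    1.36 -1.88]
off [0.0008 0.1122 0.001 ] rot [ 0.11 -0.08  0.01]
time: 14.45
position: [621.6, 17.4, 117.5]
ee_rot: [0.43, 0.563, -0.561, -0.428]
ft_force: [0.1, 0.3, 0.3]
grip_width: 51.2
t 14.45 jig [ 84.9  80.3 117.5] F(jig) [0.2 0.3 0.3] w 51.2 q [-0.04  0.47  1.55  0.    1.12 -1.88]
```

View pics/w8.png

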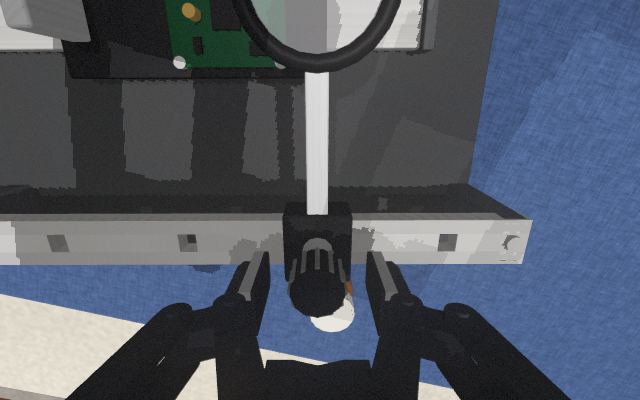

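View pics/s8.png

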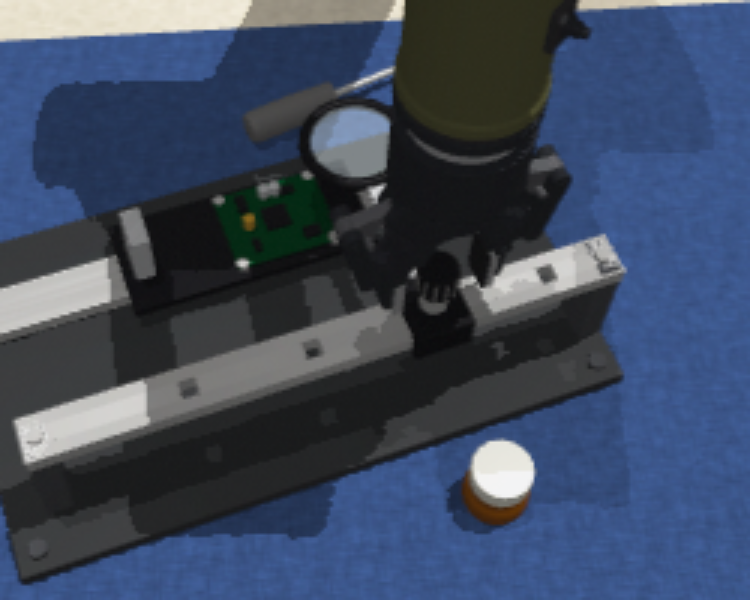

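The knob top at (317,290) is centred between the pads (262 and 375), so I'll grip it.

```bash
python3 - <<'E'
from h import *
s=robot.state()
T=np.eye(4);T[:3,:3]=R.from_quat(s["ee_rot"]).as_matrix();T[:3,3]=s["position"]
w=np.load("w7.npz")
im,K,E=cam("wrist")
for z in(144,146):print(wj(atz((317,290),K,E,z)),wj(s["position"]))
E
python3 -m crank '{"offset":[[0,0,0],[0,0,0],[0,0,0],[0,0,0],[0,0,0],[0,0,0],[0,0,0]],"delta_rot":[[0,0,0],[0,0,0],[0,0,0],[0,0,0],[0,0,0],[0,0,0],[0,0,0]]}' -1 60
python3 - <<'E'
from h import *
st();im,K,E=cam('wrist');cv2.imwrite('pics/w9.png',im)
E
```

```text
[ 80.79577655  80.09173436 144.        ] [ 84.83085025  80.29868897 117.5083278 ]
[ 79.35379562  80.09386204 146.        ] [ 84.83085025  80.29868897 117.5083278 ]
time: 15.3
position: [621.8, 17.3, 118.1]
ee_rot: [0.43, 0.563, -0.561, -0.428]
ft_force: [-0.6, -0.5, 4.8]
grip_width: 24.2
t 15.3 jig [ 85.1  80.2 118.1] F(jig) [-0.7 -0.3  4.8] w 24.2 q [-0.04  0.47  1.55  0.    1.12 -1.88]
```

View pics/w9.png

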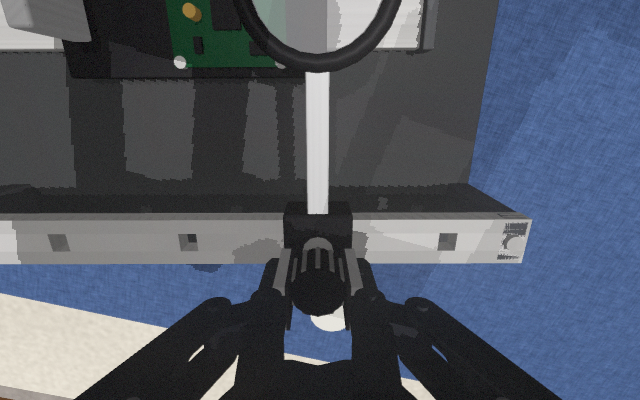

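```bash
python3 -m crank '{"offset":[[0,-0.002,0],[0,-0.005,0],[0,-0.008,0],[0,-0.011,0],[0,-0.0135,0],[0,-0.0135,0],[0,-0.0135,0]],"delta_rot":[[0,0,0],[0,0,0],[0,0,0],[0,0,0],[0,0,0],[0,0,0],[0,0,0]]}'
python3 - <<'E'
from h import *
st();im,K,E=cam('wrist');cv2.imwrite('pics/w10.png',im)
im,K,E=cam('scene');cv2.imwrite('pics/s10.png',cv2.resize(im[170:280,300:430],None,fx=5,fy=5,interpolation=cv2.INTER_CUBIC))
E
```

```text
time: 16.05
position: [621.6, 17.3, 131.3]
ee_rot: [0.43, 0.563, -0.561, -0.428]
ft_force: [3.1, -0.3, -8.1]
grip_width: 24.3
t 16.05 jig [ 84.9  80.2 131.3] F(jig) [ 2.9 -1.1 -8.1] w 24.3 q [-0.04  0.45  1.54  0.    1.14 -1.88]
```

View pics/w10.png

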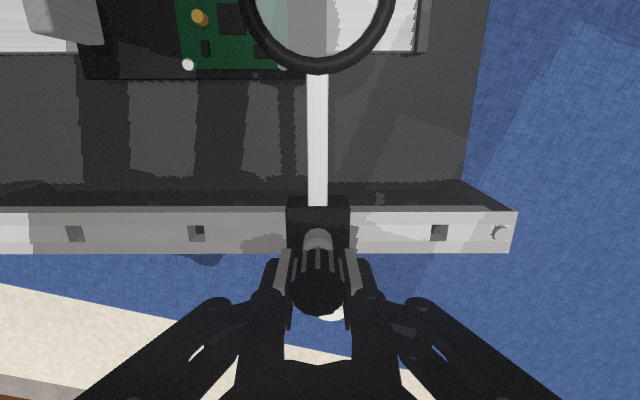

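View pics/s10.png

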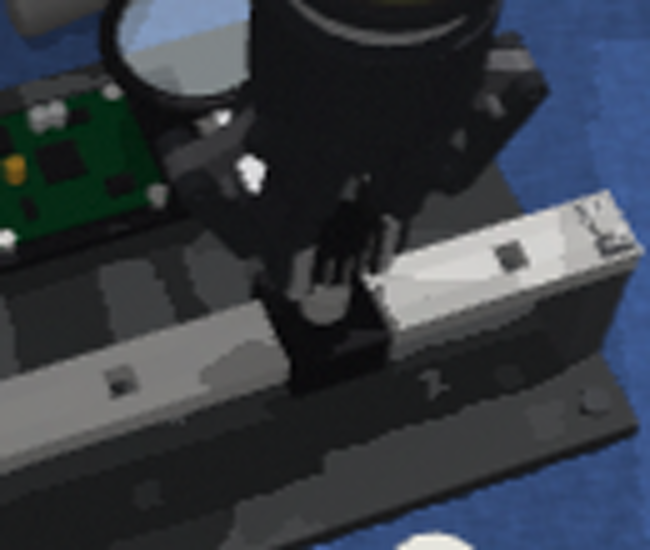

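The pin is out: the rise is 13.2 mm and the pull 8 N, which matches the spring. Next I'll slide 80 mm along jig -y, which is tool -x.

```bash
python3 -m crank '{"offset":[[-0.002,-0.0005,0],[-0.006,-0.0005,0],[-0.012,-0.0005,0],[-0.019,-0.0005,0],[-0.026,-0.0005,0],[-0.033,-0.0005,0],[-0.04,-0.0005,0],[-0.047,-0.0005,0],[-0.054,-0.0005,0],[-0.061,-0.0005,0],[-0.067,-0.0005,0],[-0.072,-0.0005,0],[-0.075,-0.0005,0],[-0.076,-0.0005,0],[-0.076,-0.0005,0]],"delta_rot":[[0,0,0],[0,0,0],[0,0,0],[0,0,0],[0,0,0],[0,0,0],[0,0,0],[0,0,0],[0,0,0],[0,0,0],[0,0,0],[0,0,0],[0,0,0],[0,0,0],[0,0,0]]}'
python3 - <<'E'
from h import *
st();im,K,E=cam('wrist');cv2.imwrite('pics/w11.png',im);go([85,.2,131])
for p in([85,80,94],[85,0,94]):print(proj(jw(p),K,E))
E
```

```text
time: 17.65
position: [641.9, -56.4, 131.9]
ee_rot: [0.43, 0.563, -0.561, -0.428]
ft_force: [3.4, 1.1, -8.2]
grip_width: 23.9
t 17.65 jig [ 85.    3.7 131.9] F(jig) [ 3.6  0.2 -8.2] w 23.9 q [-0.15  0.48  1.49  0.    1.17 -1.99]
off [-0.0035  0.001  -0.0001] rot [ 0.24 -0.07 -0.08]
[[432.40533364 235.96309916]]
[[311.8436975 235.9591952]]
```

View pics/w11.png

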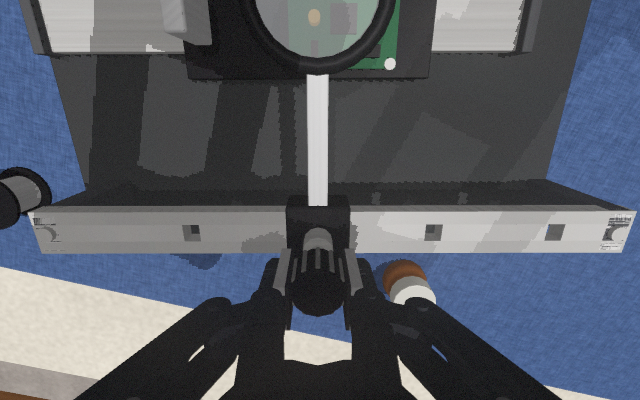

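The section has slid along, with the old hole now at (433,232) and the lens over the board. It has 3.5 mm to go.

```bash
python3 -m crank '{"offset":[[-0.0015,-0.0003,0],[-0.003,-0.0003,0],[-0.0038,-0.0003,0],[-0.0038,-0.0003,0],[-0.0038,-0.0003,0]],"delta_rot":[[0,0,0],[0,0,0],[0,0,0],[0,0,0],[0,0,0]]}'
python3 - <<'E'
from h import *
st()
E
```

```text
time: 18.2
position: [643.0, -60.0, 132.2]
ee_rot: [0.43, 0.563, -0.561, -0.428]
ft_force: [4.1, 2.4, -8.9]
grip_width: 24.3
t 18.2 jig [ 85.   -0.  132.2] F(jig) [ 4.6  1.2 -8.9] w 24.3 q [-0.16  0.48  1.48  0.    1.17 -2.  ]
```

```bash
python3 -m crank '{"offset":[[0,0.002,0],[0,0.004,0],[0,0.006,0],[0,0.008,0],[0,0.009,0],[0,0.009,0]],"delta_rot":[[0,0,0],[0,0,0],[0,0,0],[0,0,0],[0,0,0],[0,0,0]]}'
python3 - <<'E'
from h import *
st()
E
```

```text
time: 18.8
position: [643.0, -60.0, 123.2]
ee_rot: [0.43, 0.563, -0.561, -0.428]
ft_force: [2.6, 3.5, -6.0]
grip_width: 24.2
t 18.8 jig [ 85.   -0.  123.2] F(jig) [ 3.5  2.7 -6. ] w 24.2 q [-0.16  0.49  1.49  0.    1.15 -2.  ]
```

```bash
python3 -m crank '{"offset":[[0,0.0015,0],[0,0.003,0],[0,0.0045,0],[0,0.0055,0],[0,0.0055,0],[0,0.0055,0]],"delta_rot":[[0,0,0],[0,0,0],[0,0,0],[0,0,0],[0,0,0],[0,0,0]]}'
python3 - <<'E'
from h import *
st();im,K,E=cam('wrist');cv2.imwrite('pics/w12.png',im)
im,K,E=cam('scene');cv2.imwrite('pics/s12.png',cv2.resize(im[130:330,170:420],None,fx=3,fy=3))
cv2.imwrite('pics/s12b.png',cv2.resize(im[170:290,270:400],None,fx=5,fy=5,interpolation=cv2.INTER_CUBIC))
E
```

```text
time: 19.4
position: [643.1, -60.3, 118.2]
ee_rot: [0.431, 0.563, -0.561, -0.428]
ft_force: [1.5, 2.3, -1.7]
grip_width: 24.3
t 19.4 jig [ 85.   -0.3 118.2] F(jig) [ 2.1  1.9 -1.7] w 24.3 q [-0.16  0.5   1.5   0.    1.14 -2.  ]
```

View pics/w12.png

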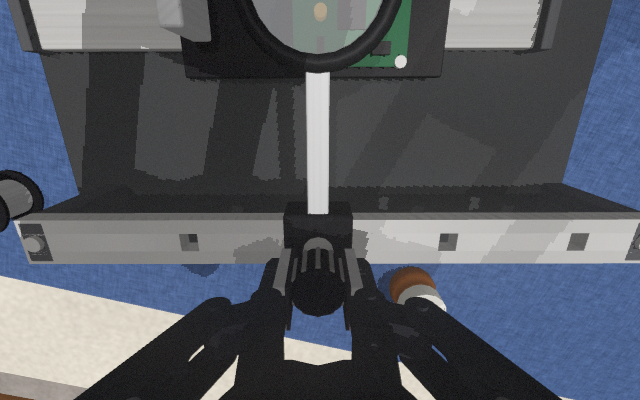

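View pics/s12.png

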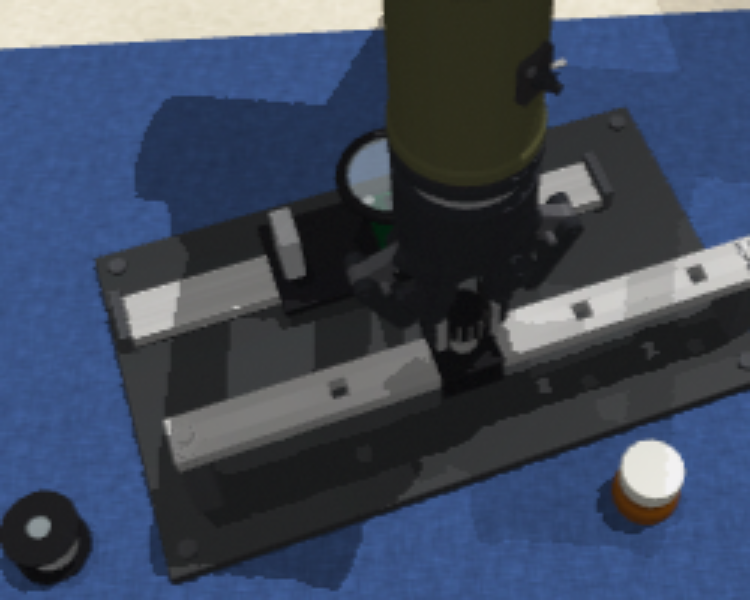

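View pics/s12b.png

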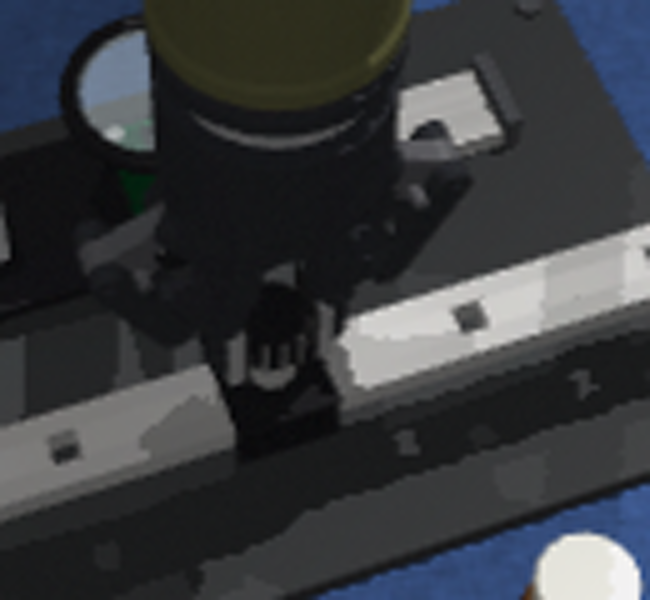

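The height is back to the gripped start height. I'll press lightly to confirm that the pin bottoms.

```bash
python3 -m crank '{"offset":[[0,0.0008,0],[0,0.0015,0],[0,0.0015,0],[0,0.0015,0]],"delta_rot":[[0,0,0],[0,0,0],[0,0,0],[0,0,0]]}'
python3 -c "from h import *;st()"
python3 -m crank '{"offset":[[0,0.0008,0],[0,0.0015,0],[0,0.0015,0],[0,0.0015,0]],"delta_rot":[[0,0,0],[0,0,0],[0,0,0],[0,0,0]]}'
python3 -c "from h import *;st()"
```

```text
time: 19.9
position: [643.3, -60.5, 118.1]
ee_rot: [0.431, 0.563, -0.561, -0.427]
ft_force: [-0.6, 1.6, 5.8]
grip_width: 24.3
t 19.9 jig [ 85.1  -0.6 118.1] F(jig) [-0.2  1.7  5.8] w 24.3 q [-0.16  0.5   1.5  -0.    1.14 -2.  ]
time: 20.3
position: [643.4, -60.9, 118.1]
ee_rot: [0.431, 0.563, -0.561, -0.427]
ft_force: [-1.1, 1.4, 9.0]
grip_width: 24.0
t 20.3 jig [ 85.2  -1.  118.1] F(jig) [-0.7  1.6  9. ] w 24.0 q [-0.16  0.5   1.5  -0.    1.14 -2.  ]
```

Run:
```python
from h import *
im,K,E=cam('top');cv2.imwrite('pics/t13.png',cv2.resize(im[100:310,200:460],None,fx=3,fy=3,interpolation=cv2.INTER_CUBIC));st()
```

```text
t 20.35 jig [ 85.2  -1.  118.1] F(jig) [-1.1  1.9  8.4] w 24.3 q [-0.16  0.5   1.5  -0.    1.14 -2.  ]
```

View pics/t13.png

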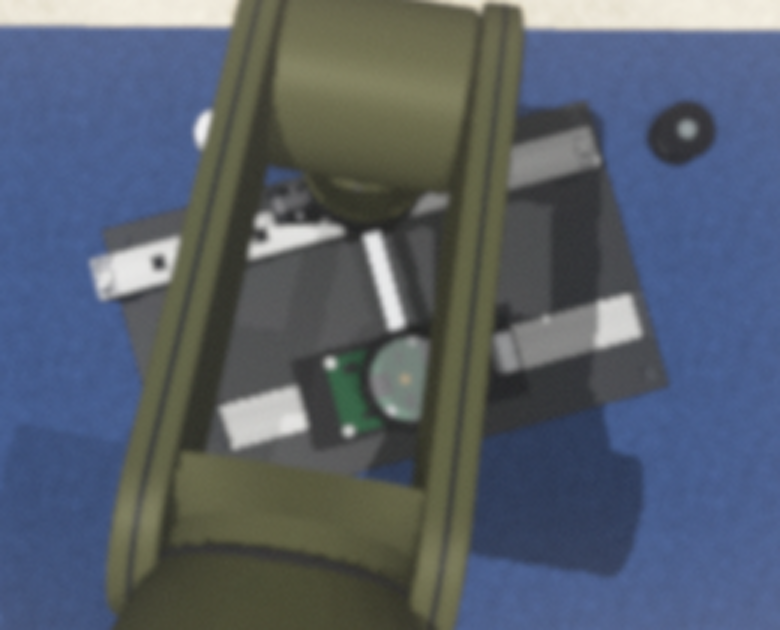

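```bash
python3 - <<'E'
from h import *
c=np.load("cams.npz");K,E=c["Kt"],c["Et"]
f=lambda x,y,z:wj(atz(np.array((x,y))/3+[199.67,99.67],K,E,z)).round(1)
print("tab",f(508,350,79),"hole160",f(158,262,94),"hole80",f(261,235,94),"standoffs",f(331,363,42),f(348,431,42))
p=lambda x,y:np.array((x,y))/3+[169.67,129.67]
print("scene tab", wj(atz(p(283,222),c["Ks"],c["Es"],79)).round(1))
E
python3 - <<'E'
import cv2
a=cv2.imread('pics/s7.png')[180:330,230:380];cv2.imwrite('pics/s7t.png',cv2.resize(a,None,fx=4,fy=4,interpolation=cv2.INTER_CUBIC))
E
```

```text
tab [-48.6 -79.   79. ] hole160 [ 85.3 160.9  94. ] hole80 [84.9 80.5 94. ] standoffs [-22.1  55.3  42. ] [-77.7  56.3  42. ]
scene tab [-53.4 -79.   79. ]
```

View pics/s7t.png

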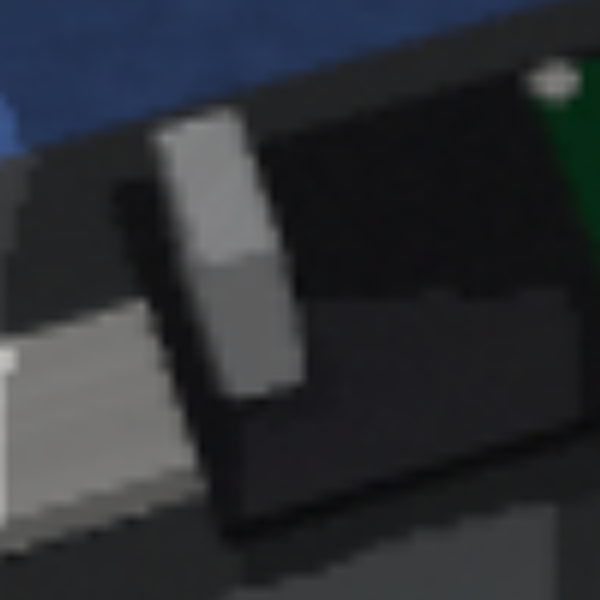

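The tab is at jig y of about -79 in both fixed cameras, with the holes reading about +0.6, so the carrier is at the station. I'll hand the job in.

```bash
python3 -c "
from h import *
st();print(robot.job_done());st()"
```

```text
t 20.35 jig [ 85.2  -1.  118.1] F(jig) [-1.1  1.9  8.4] w 24.3 q [-0.16  0.5   1.5  -0.    1.14 -2.  ]
the job is handed in; nothing more can be done
None
the job is handed in; nothing more can be done
```

The job is done and handed in at 20.35 s of the 50 s allowed, with the gripper still holding the knob and the pin in the next hole.

**Carrier:** I gripped the push tab and slid the carrier about 99 mm. The ridge resisted with about 8 to 10 N, then the carrier dropped in. I felt resistance on either side before letting go.

**Magnifier:** I pulled the knob up 13 mm, slid the section 80 mm along the ladder bar and lowered the pin into the hole at y = 0. The lens is now over the board.

**Last checks:**
- **Pin:** the tool stopped at z = 118.1 mm, the same as when I gripped the knob with the pin in. It stayed there under an extra 8 to 9 N of downward push. On the bar it would have stood about 9 mm higher.
- **Tab position:** both fixed cameras put the tab at jig y of about -79 to -79.6 mm, where -80 is the station. The wrist camera read about 2 mm farther along, and I settled this with the forces I had felt and the fixed cameras.
- **Camera disagreement:** the wrist camera also read jig x 2 to 5 mm lower than the fixed cameras, which did not affect the grasps.
- **Section position:** the tool ended about 1 mm to -y of the hole centre. It crept there during the last downward presses. I did not test the lock with a sideways push.
- **Bystanders:** the spool and jar look unmoved. The arm hid the screwdriver in the last pictures. It had not visibly moved when last seen, just before I gripped the knob, and I never went near it.

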